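Put the vial carrier away in the roll-top store

ROBOT

A 6-joint arm with a two-finger parallel gripper is mounted at the origin on the work surface. World frame = base frame: x ahead of the robot, y to its left, z up, the work surface at z = 0. Lengths are in mm, angles in rad, forces in N, time in s.
With the tool pointing down it reaches from about 300 to 875 mm from the base axis. Payload 6.4 kg.
Tool frame: the origin (TCP) lies midway between the tips of the shut fingers; the grasp point (between the pads) lies r.grasp_offset behind it (r.grasp_offset is the distance from the TCP to the grasp point, in mm); z points along the fingers, y is the direction in which the jaws open and shut (so a half turn about z gives the same grasp; the last joint's range is limited). The gripper opens to 88 mm and grips with 3 to 60 N. Pads are 18 mm wide; open, the fingers measure 123 mm over their backs; the gripper's body (75 mm by 187 mm) begins 45 mm behind the grasp point.
Start: joints at [-1.537, 0.181, 1.607, -0, 1.354, -0.206], TCP at [136.583, -558.557, 238.714] pointing down, gripper open.
Joint ranges: [-2.99, 2.99], [-0.89, 2.07], [0.3, 2.58], [-1.14, 4.28], [0, 2.63], [-3.12, 3.12]. Speed limits (rad/s): [2.57, 2.57, 3.01, 3.14, 3.14, 3.14].

INTERFACE

Orientations are given as a rotation vector (axis times angle).
In Python, from workcell import telemetry, eyes, r gives the robot as it stands.
- The arm moves only by the tool jog_arm, never from a script. Its argument "commands" is a list that holds one entry, the list of rows, each a list of 5 numbers: the shift along the world's x, y, z in m, then the turn about the world's z in rad, then the closure in counts, from 0 (fully open) to 255 (shut). In form: [[[dx, dy, dz, spin, fingers], ...]]. A call has exactly 5 rows; each row shifts and turns the commanded pose from where the row before left it; what a row does not reach is not made up. A row lasts 1/12 s, in which the tool goes at most 41.7 mm and 7.16 degrees, less where a joint would pass 70% of its speed; a pose out of reach is approached as far as the arm can. A call with a gripper value outside its range is refused whole. The fingers move at their own pace and stop on an object; "force" is the grip in N (left out, the last holds). Time passes only in rows, so rows that do not move let the fingers close, or fill a call up. It gives the time, the measured TCP pose, the force and the opening at its end, in the units of the state.
- telemetry.get_state(): the state, without advancing time (a new reading comes with each control period).
- eyes.grab_frame(name): name is "scene" or "side" or "wrist"; returns (picture, depth): 384x512x3 uint8, red, green, blue; 384x512 float32, mm along the optical axis (not along the pixel's ray), 0 where there is no reading.
- eyes.get_calibration(name): a dict with "vertical_fov" (degrees; the focal length in pixels is half the picture's height over the tangent of half this angle, whatever the lens; pixels are square), "cx", "cy" (the principal point, pixels), "R" (3x3) and "t" (3): a world point X has camera coordinates R X + t; the wrist camera has in their place "hand_eye" (4x4, takes a point from camera to tool coordinates, whose origin is the TCP and whose axes are the flange's). Camera axes: x right, y down, z forward; pixel columns grow to the right and rows downward; lengths in mm; the calibration is good to about 2 mm. A picture is of the moment at which its call begins: read the wrist's pose just before it. get_calibration takes no time and is no camera call.
- r.sign_off(): hands the job in, once; it reports no verdict.
Trained networks look in the newest picture that a camera, given by its name, has taken for a name from the list of things; names that differ only in an ending like _2 or _b are one class to them, and where a whole thing is asked for, a point or a joint stands for the part that bears it (a point fixed in the world has none). Each returns a list of dicts, best first, with "conf" (0 to 1); they miss things now and then, are a little off and sometimes report something else, mostly with a low value. They report only what shows in the picture. A call takes as long as a camera call.
- eyes.search_frame(camera, query): "point" ([x, y, z] in mm, in world coordinates, good to about 4 mm: the middle of the surface that is visible of it).
- eyes.cut_out(camera, query): "region" (384x512 bool, what is visible of it).
The state is a dict: "time_s": time; "joint_positions": joint angles; "dq": joint speeds; "joint_efforts": joint torques, N m; "tcp_pos": TCP position; "tool_rot": TCP orientation; "force": force on the tool from outside, world axes, zero at the start; "moment": the same for the moment, N m; "opening": opening from 0.0 (shut) to 1.0 (fully open).
Only numpy, scipy, OpenCV 4.12 (cv2) and the standard library are available. Lean on these libraries where they do the work, as an engineer would, in place of code of your own. Each camera call takes 0.05 s, during which the arm holds its last target.

TASK

Roll the store's slatted door all the way open by pushing its blue lip, set the purple-capped vial carrier gently down inside without dropping it, upright and squarely on the blue mat in the free half of the store with its long side running front to back, and then roll the door fully shut. Keep the carrier upright throughout, and leave the orange-capped carrier already stored and the things on the desk where they are.

Things in the scene. Friction and masses are not known exactly. Their poses are not given: they have to be found in the camera images.
- store: White roll-top store fixed on the desk: base 340 (x) x 256 (y) x 35 mm, 173 mm high overall without the door's lip. Origin: centre of its underside, on the desk; z up, its -x side is the front, facing the robot (yaw varies). Floor inside is 35 mm above the desk, 220 mm wide between 15 mm cheeks with round top edges of radius 143 mm about track_axis (top 163 mm above the desk).
- track_axis (a point): Axis of the door's circular track: along the store's y, 20 mm above the store's origin. Axes as the store's. All door angles are about it, up from the horizontal -x direction (0 deg = to the front, 90 = straight up). Behind, a fixed curved cowl, outer radius 166 mm, covers 126 to 180 deg; the door rolls in under it.
- sill (a point): Middle of the top edge of the store's front sill (8 mm thick, 90 mm above the desk, at x = -131 mm of the store), which the shut door's edge meets. With the door open, the mouth is open from above from here back to x = +25 mm of the store.
- shutter (a joint): Tambour door of 14 grey slats, 250 mm wide, outer radius 153 mm about track_axis. In rad: 0 = fully shut (slats cover 30 to 129 deg), grows as it rolls up and back; 1.22 = fully open, at its stop. May start slightly ajar. It stays where left (friction, no spring); moving it takes up to about 7 N along the track at the lip.
- lip (a point): Centre of the blue lip on the door: a straight fin along the store's y, 140 mm long, 8 mm thick along the track, standing radially out of the slats from radius 153 to 187 mm (this point: 170 mm). At 47.7 deg with the door shut, plus the joint value (117.6 deg when open). Axes: the store's, turned with the door. Push its lower (front) face to open, its upper (back) face to shut.
- carrier_mid (a point): Carrier to put away: loose, 0.2 to 0.4 kg, six purple-capped vials in two rows, yellow upright grip fin. Base 80 (x) x 52 (y) x 10 mm; caps reach 56 mm above its underside. Fin 32 (x) x 12 (y) mm, in the middle, up to 110 mm above the underside: pinch it along y at about 95 mm. This point: centre, 55 mm above the underside. Same after half a turn. Starts upright on the desk.
- bay_top (a point): Centre of the top of the blue mat fixed on the store's floor, in its left or right half: 100 (x) x 76 (y) x 2 mm, top 37 mm above the desk, axes as the store's. The carrier goes on it with its x along this x (either way round); carrier_mid is then 55 mm above this point.
- stored_mid (a point): A like carrier with orange caps and a grey fin, same size, 0.4 kg, loose, standing in the other half of the store; the point is its centre, 55 mm above its underside. To be left alone.
- gel: Hand-gel bottle, loose, 60 mm across, 150 mm high, on the desk; origin at the centre of its underside. To be left alone.
- carton: White carton, loose, 70 x 110 x 60 mm high, on the desk; origin at the centre of its underside. To be left alone.
- dish: Steel dish, loose, 110 mm across, 35 mm high, on the desk; origin at the centre of its underside. To be left alone.

How it is judged:
By the outcome, as a careful person would: the job done as asked, in the order asked, and still so for the second after the job is handed in, with the robot touching nothing.
It also fails if it takes over 72 s, if anything falls off the work surface, if the arm or the gripper's body presses on something with over 40 N, if the wrist force passes 120 N, or if a joint passes its speed limit or range.

## Working session

There is one attempt and no reset: what is moved stays moved. The work goes in short steps, Python scripts to look and compute and a tool call to move; the robot and the scene stay as the last step left them, time stands still between calls to the robot, and variables do not carry over. Pictures are saved under pics/ and viewed, and the job is handed in when it is done.

Besides the shell and the picture viewer there is one more tool, called after "Request:" as name(argument=value, ...) on one line, values as JSON. jog_arm: Moves the arm, as the interface text tells. Its arguments: {"type":"object","properties":{"commands":{"type":"array","items":{"type":"array","items":{"type":"array","items":{"type":"number"}}}},"force":{"type":"number"}},"required":["commands"]}

```bash
ls; mkdir -p pics
python3 - <<'E'
from workcell import telemetry, eyes, r
import cv2,numpy as np
s=telemetry.get_state();print({k:(np.round(v,3).tolist() if not isinstance(v,(int,float)) else v) for k,v in s.items()}, r.grasp_offset)
for n in ["scene","side"]:
    p,d=eyes.grab_frame(n); cv2.imwrite(f"pics/{n}0.png",p[:,:,::-1]); np.save(f"{n}0.npy",d)
    print(n,eyes.get_calibration(n))
    for q in ["store","lip","carrier_mid","bay_top","stored_mid","gel","carton","dish","sill"]:
        try: print(q,[(np.round(x["point"]).tolist(),round(x["conf"],2)) for x in eyes.search_frame(n,q)])
        except Exception as e: print(q,e)
E
```

```text
pics
{'time_s': 0.0, 'joint_positions': [-1.537, 0.182, 1.608, 0.0, 1.354, -0.206], 'dq': [-0.001, 0.001, 0.0, -0.001, 0.0, -0.001], 'joint_efforts': [0.002, -43.386, -34.184, 0.07, 0.039, -0.0], 'tcp_pos': [136.575, -558.015, 237.846], 'tool_rot': [-3.117, -0.376, -0.0], 'force': [-0.298, 0.387, -0.09], 'moment': [0.007, 0.026, 0.008], 'opening': 1.0015560979304963} 18.700000000000003
scene {'vertical_fov': 57.28109439123119, 'cx': 253.25678183096477, 'cy': 190.39676293818454, 'R': array([[-0.99995207, -0.0089688 ,  0.00392632],
       [-0.00973156,  0.95446383, -0.2981679 ],
       [-0.00107332, -0.29819182, -0.95450536]]), 't': array([ 537.68966723,   69.4799793 , 1206.44189851])}
store [([564.0, 156.0, 156.0], 0.91)]
lip [([556.0, 158.0, 166.0], 0.91)]
carrier_mid [([513.0, -248.0, 40.0], 0.66)]
bay_top []
stored_mid []
gel [([702.0, -220.0, 97.0], 0.73), ([566.0, 160.0, 154.0], 0.47)]
carton [([467.0, -412.0, 60.0], 0.58)]
dish [([342.0, 417.0, 17.0], 0.92)]
sill [([564.0, 157.0, 155.0], 0.7)]
side {'vertical_fov': 43.88710542074772, 'cx': 250.1017927975107, 'cy': 191.24090419686587, 'R': array([[-0.72512162, -0.68861915,  0.00151878],
       [-0.6548678 ,  0.68889579, -0.31075836],
       [ 0.21294787, -0.22633221, -0.95048774]]), 't': array([ 358.63942914,  422.34979029, 1597.56178655])}
store [([530.0, 158.0, 149.0], 0.95)]
lip [([548.0, 153.0, 163.0], 0.83)]
carrier_mid [([508.0, -249.0, 40.0], 0.6)]
bay_top []
stored_mid []
gel [([689.0, -232.0, 99.0], 0.8), ([533.0, 152.0, 151.0], 0.64)]
carton [([464.0, -418.0, 59.0], 0.71), ([353.0, 416.0, 13.0], 0.31)]
dish [([351.0, 417.0, 17.0], 0.77)]
sill [([531.0, 151.0, 151.0], 0.92)]
```

View pics/scene0.png

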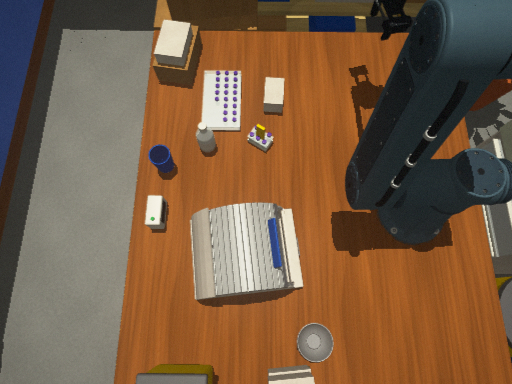

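View pics/side0.png

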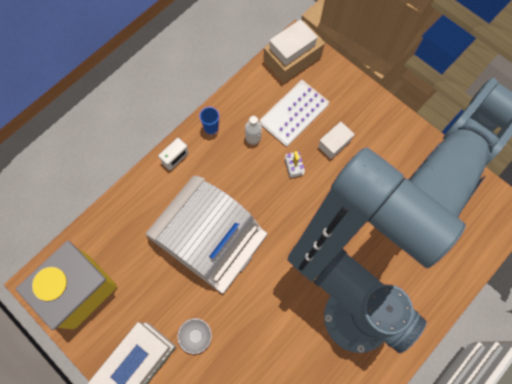

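```bash
cat > h.py <<'E'
from workcell import telemetry, eyes, r
import cv2,numpy as np
np.set_printoptions(precision=1,suppress=True)
def cal(n):
    c=eyes.get_calibration(n); f=192/np.tan(np.radians(c["vertical_fov"]/2)); return c,f
def cloud(n,d,Rt=None):
    c,f=cal(n); v,u=np.mgrid[:384,:512]
    P=np.stack([(u-c["cx"])/f*d,(v-c["cy"])/f*d,d],-1)
    if Rt is None: R,t=c["R"],c["t"]; return (P-t)@R
    return P@Rt[:3,:3].T+Rt[:3,3]
def wristT(s):
    c,_=cal("wrist"); T=np.eye(4); T[:3,:3]=cv2.Rodrigues(np.array(s["tool_rot"],float))[0]; T[:3,3]=s["tcp_pos"]
    return T@np.array(c["hand_eye"])
def st():
    s=telemetry.get_state(); print("t",round(s["time_s"],2),"tcp",np.array(s["tcp_pos"]),"rot",np.round(s["tool_rot"],3),"F",np.array(s["force"]),"op",round(s["opening"],3)); return s
E
python3 - <<'E'
from h import *
for n in ["scene","side"]:
    d=np.load(n+"0.npy"); P=cloud(n,d)
    m=(d>0)&(abs(P[...,2])<15)
    # plane residual by radius
    c,f=cal(n); v,u=np.mgrid[:384,:512]; rr=np.hypot(u-c["cx"],v-c["cy"])
    for a,b in [(0,60),(60,120),(120,180),(180,260)]:
        k=m&(rr>=a)&(rr<b); print(n,a,k.sum(),np.median(P[...,2][k]),P[...,2][k].std())
    p=cv2.imread(f"pics/{n}0.png"); cv2.imwrite(f"pics/{n}0z.png",cv2.resize(p[90:310,130:350] ,None,fx=2.7,fy=2.7,interpolation=cv2.INTER_CUBIC))
E
```

```text
scene 0 7414 1.0325953213515364 2.460850594475284
scene 60 22350 1.1315182977402576 2.404233176353839
scene 120 31647 1.1950978272737875 2.799327389184138
scene 180 21142 1.081071475272696 2.605603948374803
side 0 7634 -1.2065522772110542 4.156923266528585
side 60 17620 -1.062170502686697 4.148720891091466
side 120 27292 -0.9929908922166567 4.355545038012556
side 180 20643 -1.1181995497782788 4.213126196510848
```

View pics/scene0z.png

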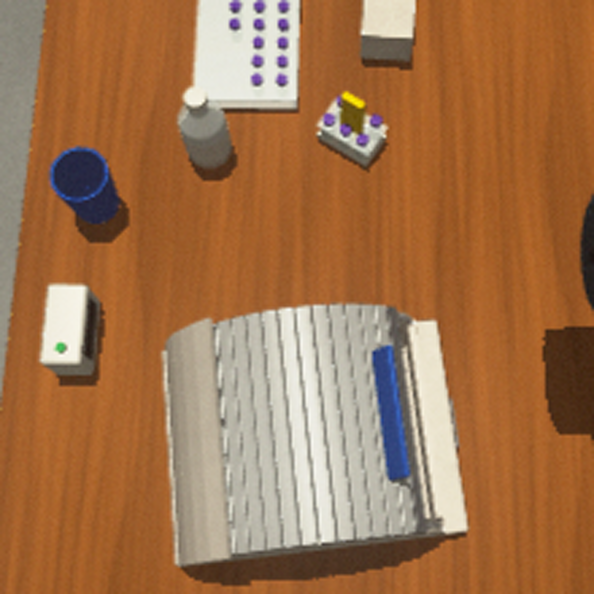

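View pics/side0z.png

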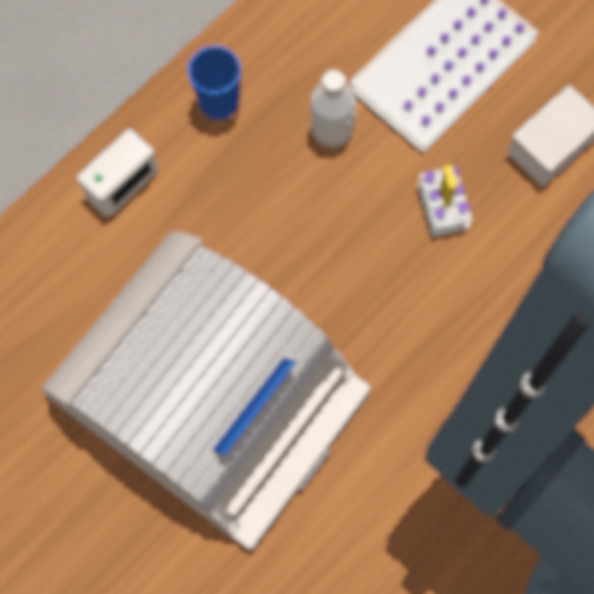

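Run:
```python
from h import *
for n in ["scene","side"]:
    p=cv2.imread(f"pics/{n}0.png"); P=cloud(n,np.load(n+"0.npy"))
    m=(abs(P[...,2])<15)
    if n=="scene":
        pts=[]
        for v in range(40,380,10):
            us=[u for u in range(100,200) if m[v,u:u+8].all() and u]
            if us: pts.append((us[0],v))
    else:
        pts=[]
        for u in range(10,300,10):
            vs=[v for v in range(10,330) if m[v:v+8,u].all()]
            if vs: pts.append((u,vs[0]))
    pts=np.array(pts,float); print(n,pts.astype(int).tolist()); print(np.array([P[int(v),int(u)] for u,v in pts])[::3])
```

```text
scene [[199, 50], [197, 60], [195, 70], [148, 80], [147, 90], [147, 100], [145, 110], [144, 120], [143, 130], [142, 140], [140, 150], [139, 160], [138, 170], [137, 180], [136, 190], [135, 200], [134, 210], [132, 220], [131, 230], [138, 240], [137, 250], [128, 260], [127, 270], [126, 280], [125, 290], [123, 300], [122, 310], [121, 320], [120, 330], [119, 340], [118, 350], [117, 360], [115, 370]]
[[ 758.  -643.8    8.4]
 [ 949.9 -512.    -3.3]
 [ 947.  -378.9    0.2]
 [ 944.8 -254.5    2.5]
 [ 947.9 -139.    -0.3]
 [ 945.6  -27.9    1.9]
 [ 949.5   75.8   -3.3]
 [ 946.9  176.     0.2]
 [ 944.8  270.8    2.3]
 [ 947.2  360.8    0.7]
 [ 945.1  446.4    3.2]]
side [[10, 279], [20, 270], [30, 261], [40, 251], [50, 242], [60, 233], [70, 224], [80, 215], [90, 206], [100, 197], [110, 188], [120, 179], [130, 170], [140, 161], [150, 151], [160, 144], [170, 133], [180, 124], [190, 115], [200, 120], [210, 97], [220, 88], [230, 79], [240, 70], [250, 60], [260, 51], [270, 68], [280, 77], [290, 77]]
[[ 946.2  723.    -2.9]
 [ 946.4  590.     0.9]
 [ 947.   455.6   -2.3]
 [ 946.2  315.7   -2.3]
 [ 944.4  170.6   -0.4]
 [ 941.9   22.2   -3.5]
 [ 946.1 -139.9   -1.5]
 [ 945.3 -303.1   -1.9]
 [ 948.9 -477.8   -5. ]
 [ 804.3 -496.8    8.1]]
```

```bash
cat > fit.py <<'E'
from h import *
from scipy.optimize import least_squares
def box(p,c,h):
    q=abs(p-np.array(c))-np.array(h); return np.linalg.norm(np.maximum(q,0),axis=-1)+np.minimum(q.max(-1),0)
def shell(L,ro,ri,a0,a1,hw):
    x,y,z=L.T; rr=np.hypot(x,z-20); a=np.arctan2(z-20,-x)
    da=np.maximum(np.maximum(a0-a,a-a1),0)*rr
    dr=np.maximum(np.maximum(rr-ro,ri-rr),0); dy=np.maximum(abs(y)-hw,0)
    ins=-np.minimum(np.minimum(ro-rr,rr-ri),8); out=np.sqrt(da**2+dr**2+dy**2)
    return np.where(out>0,out,ins)
def sdf(L,q,cut=None):
    D=np.radians
    ds=[box(L,(0,0,17.5),(170,128,17.5)), shell(L,153,145,D(30)+q,min(D(129)+q,D(200)),125),
        shell(L,166,156,D(126),D(180),128), box(L,(-131,0,62),(4,110,28))]
    for s in (1,-1):
        M=L-np.array([0,s*117.5,0]); ds.append(shell(M,143,0,0,np.pi,7.5))
    a=D(47.7)+q; u=np.array([-np.cos(a),0,np.sin(a)]); w=np.array([np.sin(a),0,np.cos(a)])
    M=L-np.array([0,0,20]); ds.append(box(np.stack([M@u,M[:,1],M@w],-1),(170,0,0),(17,70,4)))
    return np.min(ds,0)
def loc(P,b):
    c,s=np.cos(b[2]),np.sin(b[2]); X=P-np.array([b[0],b[1],0]); return np.stack([c*X[:,0]+s*X[:,1],-s*X[:,0]+c*X[:,1],X[:,2]],-1)
E
python3 - <<'E'
from fit import *
for n,zo in [("scene",1.1),("side",-1.1)]:
    P=cloud(n,np.load(n+"0.npy")).reshape(-1,3)-[0,0,zo]
    k=(P[:,0]>400)&(P[:,0]<860)&(P[:,1]>-40)&(P[:,1]<360)&(P[:,2]>15)&(P[:,2]<260)
    k&=~((P[:,1]<20)&(P[:,0]>780)&(P[:,2]<120)); Q=P[k]
    best=None
    for q0 in (0,.15,.3):
        o=least_squares(lambda b:sdf(loc(Q,b),b[3]),[Q[:,0].mean()+20,Q[:,1].mean(),0.05,q0],loss="soft_l1",f_scale=3,x_scale=[10,10,.1,.1],diff_step=1e-4)
        if best is None or o.cost<best.cost: best=o
    print(n,len(Q),np.round(best.x,3),best.cost/len(Q),np.percentile(best.fun,[5,25,50,75,95]))
    img=cv2.imread(f"pics/{n}0.png").astype(int).reshape(-1,3); B=k&(img[:,0]>100)&(img[:,0]>img[:,2]*2)&(img[:,0]>img[:,1]*1.5)
    L=loc(P[B],best.x); print("lip loc",L.mean(0),np.percentile(L,[3,97],axis=0),np.degrees(np.median(np.arctan2(L[:,2]-20,-L[:,0]))))
# carrier
for n,zo in [("scene",1.1),("side",-1.1)]:
    P=cloud(n,np.load(n+"0.npy")).reshape(-1,3)-[0,0,zo]; img=cv2.imread(f"pics/{n}0.png").astype(int).reshape(-1,3)
    k=(abs(P[:,0]-511)<70)&(abs(P[:,1]+248)<60)&(P[:,2]>6)&(P[:,2]<130)
    k&=~(P[:,1]<-315)
    Y=k&(img[:,2]>140)&(img[:,0]<90)&(img[:,1]>100); print(n,k.sum(),"yellow",P[Y].mean(0),Y.sum(),np.percentile(P[Y],[5,95],axis=0))
    Q=P[k]
    def f(b):
        L=loc(Q,b); ds=[box(L,(0,0,5),(40,26,5)),box(L,(0,0,83),(16,6,27))]
        for i in(-1,0,1):
            for j in(-1,1): ds.append(box(L,(i*26,j*15,33),(8,8,23)))
        return np.min(ds,0)
    for y0 in (0,.5,1,1.5,2,2.5):
        o=least_squares(f,[511,-248,y0],loss="soft_l1",f_scale=3,x_scale=[5,5,.2],diff_step=1e-4); print(np.round(o.x,3),o.cost/len(Q))
E
```

```text
scene 9282 [563.5 149.4   0.1   0.2] 8.056045515730894 [-3.  -1.2 -0.1  1.   3.3]
lip loc [-86.4   2.9 172.1] [[-95.9 -61.8 156.5]
 [-77.3  65.7 183.2]] 60.491160727362335
side 7628 [563.  148.8   0.1   0.2] 9.770585004743733 [-3.7 -1.7  0.1  2.   5.9]
lip loc [-88.2   5.1 175. ] [[-95.3 -57.1 163.5]
 [-80.5  66.2 185.7]] 60.362163401785594
scene 419 yellow [ 516. -258.  106.] 31 [[ 502.8 -269.4   83. ]
 [ 528.  -248.2  112.7]]
[ 517.8 -251.5   -0.3] 4.356060689320827
[ 514.  -251.1    0.1] 6.478859845718515
[ 514.  -251.1    0.1] 6.478855633585081
[ 515.8 -256.9    2.6] 2.6789561622606968
[ 515.8 -256.9    2.6] 2.6789561668678266
[ 515.8 -256.9    2.6] 2.6789561828477617
side 411 yellow [ 510.1 -235.5   32.7] 73 [[ 446.1 -296.     6.2]
 [ 571.4 -192.4  109.6]]
[ 514.5 -247.8   -0.3] 11.68702239777514
[ 514.5 -247.8   -0.3] 11.687022364413751
[ 514.5 -247.8   -0.3] 11.68702234369961
[ 514.5 -255.5    2.6] 11.447337107260461
[ 514.5 -255.5    2.6] 11.447337114064293
[ 514.5 -255.5    2.6] 11.447338091128161
```

Run:
```python
from fit import *
Qs=[]
for n,zo in [("scene",1.1),("side",-1.1)]:
    P=cloud(n,np.load(n+"0.npy")).reshape(-1,3)-[0,0,zo]
    k=(P[:,0]>400)&(P[:,0]<860)&(P[:,1]>-40)&(P[:,1]<360)&(P[:,2]>15)&(P[:,2]<260)
    k&=~((P[:,1]<20)&(P[:,0]>780)&(P[:,2]<120)); Qs.append(P[k])
for Q in Qs+[np.concatenate(Qs)]:
    o=least_squares(lambda b:sdf(loc(Q,b),b[3]),[563,149,.1,.2],loss="soft_l1",f_scale=3,x_scale=[10,10,.1,.1],diff_step=1e-4)
    print([round(v,4) for v in o.x])
b=o.x; c,s=np.cos(b[2]),np.sin(b[2])
for dx,z in [(-120,150),(-93,182)]: print(dx,b[0]+c*dx,b[1]+s*dx)
```

```text
[np.float64(563.4905), np.float64(149.2916), np.float64(0.1313), np.float64(0.2024)]
[np.float64(563.037), np.float64(149.3974), np.float64(0.1282), np.float64(0.2027)]
[np.float64(563.4082), np.float64(149.6238), np.float64(0.1309), np.float64(0.2021)]
-120 444.4349675525668 133.95958449702783
-93 471.2039469151039 137.48403394170143
```

Request:
jog_arm(commands=[[[0.0144,0.0345,0,-0.0055,255],[0.0144,0.0345,0,-0.0055,255],[0.0144,0.0345,0,-0.0055,255],[0.0144,0.0345,0,-0.0055,255],[0.0144,0.0345,0,-0.0055,255]]], force=20)

```text
time_s: 1.42
tcp_pos: [208.9, -384.5, 238.6]
tool_rot: [3.124, 0.331, 0.0]
force: [1.0, -0.2, -0.1]
opening: 0.649
```

Request:
jog_arm(commands=[[[0.0144,0.0345,0,-0.0055,255],[0.0144,0.0345,0,-0.0055,255],[0.0144,0.0345,0,-0.0055,255],[0.0144,0.0345,0,-0.0055,255],[0.0144,0.0345,0,-0.0055,255]]])

```text
time_s: 1.83
tcp_pos: [280.8, -212.0, 238.9]
tool_rot: [3.128, 0.288, 0.001]
force: [0.1, 0.9, -0.1]
opening: 0.264
```

Request:
jog_arm(commands=[[[0.0144,0.0345,0,-0.0055,255],[0.0144,0.0345,0,-0.0055,255],[0.0144,0.0345,0,-0.0055,255],[0.0144,0.0345,0,-0.0055,255],[0.0144,0.0345,0,-0.0055,255]]])

```text
time_s: 2.25
tcp_pos: [353.0, -39.3, 239.2]
tool_rot: [3.131, 0.246, 0.003]
force: [0.8, -0.9, 0.0]
opening: 0.007
```

Request:
jog_arm(commands=[[[0.0144,0.0345,0,-0.0055,255],[0.0144,0.0345,0,-0.0055,255],[0.0144,0.0345,0,-0.0055,255],[0.0144,0.0345,0,-0.0055,255],[0.0144,0.0345,0,-0.0055,255]]])

```text
time_s: 2.67
tcp_pos: [425.0, 133.6, 239.0]
tool_rot: [3.135, 0.204, 0.002]
force: [0.4, -0.5, -0.1]
opening: 0.007
```

Request:
jog_arm(commands=[[[0,0,-0.026,0,255],[0,0,-0.026,0,255],[0,0,-0.026,0,255],[0.012,0.0015,0,0,255],[0.012,0.0015,0,0,255]]])

```text
time_s: 3.08
tcp_pos: [447.0, 134.7, 158.7]
tool_rot: [-3.135, -0.205, 0.007]
force: [0.2, 0.1, 0.9]
opening: 0.003
```

Request:
jog_arm(commands=[[[0.01,0.0013,0.003,0,255],[0.01,0.0013,0.004,0,255],[0.01,0.0013,0.005,0,255],[0.01,0.0013,0.005,0,255],[0.01,0.0013,0.004,0,255]]])

```text
time_s: 3.5
tcp_pos: [497.9, 140.9, 181.3]
tool_rot: [3.135, 0.204, -0.004]
force: [-1.6, -0.3, -1.2]
opening: 0.003
```

Request:
jog_arm(commands=[[[0.01,0.0013,0.001,0,255],[0.01,0.0013,0.001,0,255],[0.01,0.0013,0.001,0,255],[0.01,0.0013,0,0,255],[0.01,0.0013,0,0,255]]])

```text
time_s: 3.92
tcp_pos: [548.6, 147.5, 184.8]
tool_rot: [3.135, 0.204, -0.002]
force: [-2.9, -1.0, 2.7]
opening: 0.008
```

Request:
jog_arm(commands=[[[0.01,0.0013,0,0,255],[0.01,0.0013,-0.001,0,255],[0.01,0.0013,-0.001,0,255],[0.01,0.0013,-0.002,0,255],[0.006,0.0008,-0.002,0,255]]])

```text
time_s: 4.33
tcp_pos: [595.2, 153.4, 178.7]
tool_rot: [3.135, 0.204, -0.0]
force: [-0.9, 0.2, 2.9]
opening: 0.003
```

Request:
jog_arm(commands=[[[0.007,0.0009,-0.002,0,255],[0.007,0.0009,-0.003,0,255],[0.006,0.0008,-0.003,0,255],[0.005,0.0006,-0.002,0,255],[0.003,0.0004,-0.001,0,255]]])

```text
time_s: 4.75
tcp_pos: [622.9, 157.1, 167.2]
tool_rot: [-3.135, -0.204, 0.001]
force: [-1.8, 0.9, 1.8]
opening: 0.005
```

Request:
jog_arm(commands=[[[0.002,0.0003,0,0,255],[0.002,0.0003,0,0,255],[0.001,0,0,0,255],[0,0,0,0,255],[0,0,0,0,255]]])

```text
time_s: 5.17
tcp_pos: [625.4, 157.5, 166.8]
tool_rot: [3.135, 0.204, -0.009]
force: [-7.0, -1.1, 1.8]
opening: 0.009
```

Run:
```python
from h import *
st()
for n in ["scene","side"]:
    p,d=eyes.grab_frame(n); cv2.imwrite(f"pics/{n}1.png",p[:,:,::-1]); np.save(f"{n}1.npy",d)
    cv2.imwrite(f"pics/{n}1z.png",cv2.resize(p[90:310,130:350,::-1] ,None,fx=2.7,fy=2.7,interpolation=cv2.INTER_CUBIC))
```

```text
t 5.17 tcp [625.4 157.5 166.8] rot [ 3.1  0.2 -0. ] F [-7.  -1.1  1.8] op 0.009
```

View pics/side1z.png

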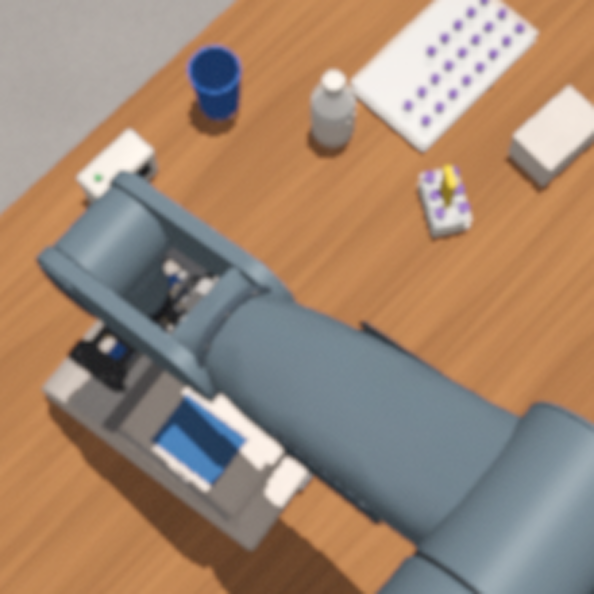

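View pics/scene1z.png

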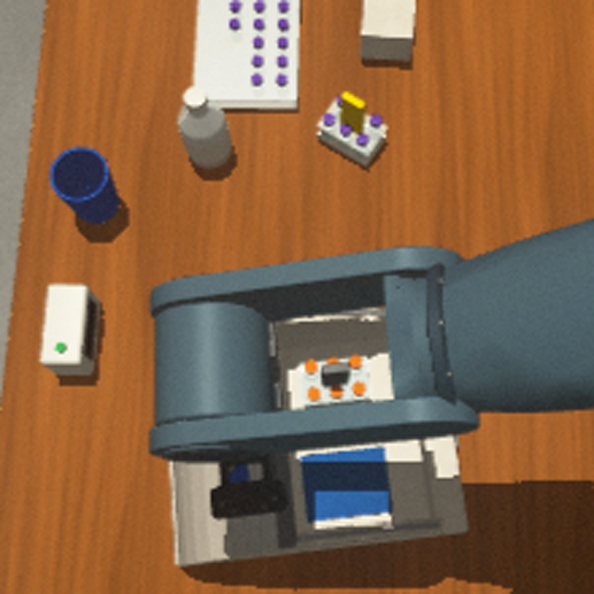

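Request:
jog_arm(commands=[[[0.001,0,0,0,255],[0.001,0,0,0,255],[0,0,0,0,255],[0,0,0,0,255],[0,0,0,0,255]]])

```text
time_s: 5.68
tcp_pos: [625.7, 157.5, 166.6]
tool_rot: [3.134, 0.205, -0.015]
force: [-14.2, -2.1, 4.5]
opening: 0.005
```

Request:
jog_arm(commands=[[[-0.015,-0.002,0.01,0,255],[-0.015,-0.002,0.03,0,255],[-0.003,-0.03,0.03,-0.05,100],[-0.004,-0.037,0.01,-0.05,100],[-0.004,-0.038,0,-0.05,100]]])

```text
time_s: 6.1
tcp_pos: [590.5, 49.0, 251.8]
tool_rot: [3.141, -0.031, 0.013]
force: [0.2, -0.9, 0.6]
opening: 0.206
```

Request:
jog_arm(commands=[[[-0.008,-0.039,0,-0.06,100],[-0.008,-0.039,0,-0.06,100],[-0.008,-0.039,0,-0.06,100],[-0.008,-0.039,0,-0.06,100],[-0.008,-0.039,0,-0.06,100]]])

```text
time_s: 6.52
tcp_pos: [548.2, -147.5, 247.6]
tool_rot: [3.1, -0.505, 0.002]
force: [1.0, -0.3, -0.1]
opening: 0.588
```

Run:
```python
from fit import *
s=st()
for n in ["scene","wrist"]:
    p,d=eyes.grab_frame(n); cv2.imwrite(f"pics/{n}2.png",p[:,:,::-1]); np.save(f"{n}2.npy",d)
    for q in ["carrier_mid","bay_top","stored_mid","lip"]:
        print(n,q,[(np.round(x["point"]).tolist(),round(x["conf"],2)) for x in eyes.search_frame(n,q)])
p=cv2.imread("pics/scene2.png"); cv2.imwrite(f"pics/scene2z.png",cv2.resize(p[90:310,130:350] ,None,fx=2.7,fy=2.7,interpolation=cv2.INTER_CUBIC))
np.save("wT2.npy",wristT(s))
```

```text
t 6.52 tcp [ 548.2 -147.5  247.6] rot [ 3.1 -0.5  0. ] F [ 1.  -0.3 -0.1] op 0.588
scene carrier_mid [([502.0, -247.0, 41.0], 0.65)]
scene bay_top [([521.0, 203.0, 38.0], 0.9)]
scene stored_mid [([537.0, 92.0, 75.0], 0.65)]
scene lip [([622.0, 168.0, 165.0], 0.83)]
wrist carrier_mid [([531.0, -254.0, 48.0], 0.75)]
wrist bay_top [([544.0, 181.0, 38.0], 0.87)]
wrist stored_mid [([554.0, 90.0, 125.0], 0.73), ([633.0, 37.0, 155.0], 0.57)]
wrist lip [([632.0, 38.0, 157.0], 0.94), ([553.0, 86.0, 124.0], 0.68), ([546.0, 184.0, 40.0], 0.49)]
```

View pics/scene2z.png

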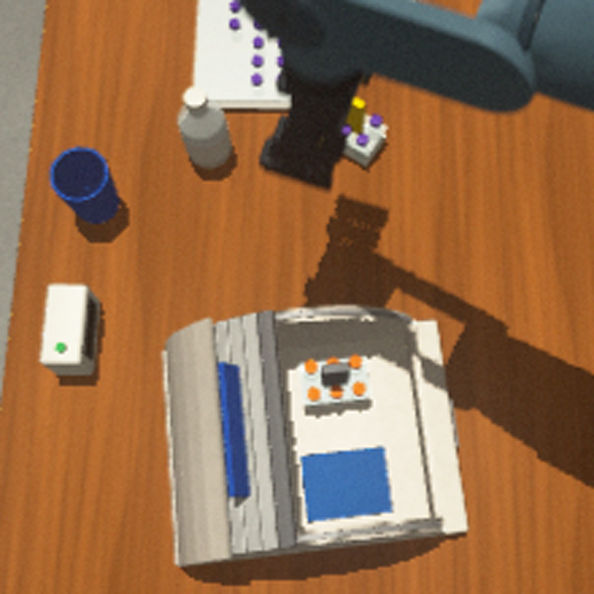

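View pics/wrist2.png

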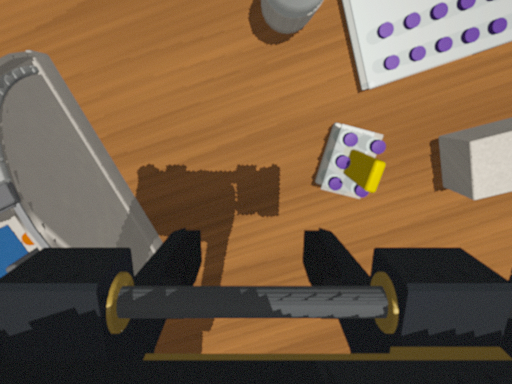

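Run:
```python
from fit import *
P=cloud("wrist",np.load("wrist2.npy"),np.load("wT2.npy")); I=cv2.imread("pics/wrist2.png").astype(int)
desk=P[60:110,200:300].reshape(-1,3); print("desk z",np.median(desk[:,2]),desk[:,2].std())
zo=np.median(desk[:,2])
m=np.zeros((384,512),bool); m[115:205,305:395]=1
Q=P[m&(P[...,2]-zo>6)&(P[...,2]<130)]-[0,0,zo]; print(len(Q),Q.min(0),Q.max(0))
def f(b):
    L=loc(Q,b); ds=[box(L,(0,0,5),(40,26,5)),box(L,(0,0,83),(16,6,27))]
    for i in(-1,0,1):
        for j in(-1,1):
            M=L-np.array([i*b[3],j*b[4],0]); ra=np.hypot(M[:,0],M[:,1]); a=ra-b[5]; h=abs(M[:,2]-33)-23
            ds.append(np.hypot(np.maximum(a,0),np.maximum(h,0))+np.minimum(np.maximum(a,h),0))
    return np.min(ds,0)
for y0 in (-.54,-.3,-.8,1):
    o=least_squares(f,[515,-256,y0,26,15,8],loss="soft_l1",f_scale=2,x_scale=[5,5,.2,5,5,3],diff_step=1e-4); print(np.round(o.x,3),o.cost/len(Q))
Y=m&(I[...,2]>140)&(I[...,0]<90)&(I[...,1]>90); y=P[Y]-[0,0,zo]; top=y[y[:,2]>105]; print("fin top",len(top),top.mean(0),top.min(0),top.max(0)); print(cv2.minAreaRect(top[:,:2].astype(np.float32)))
# mat in scene
P=cloud("scene",np.load("scene2.npy"))-[0,0,1.1]; I=cv2.imread("pics/scene2.png").astype(int)
B=(I[...,0]>110)&(I[...,0]>I[...,2]*1.8)&(abs(P[...,2]-37)<12)&(P[...,1]>130)&(P[...,1]<300)&(P[...,0]>450)&(P[...,0]<640)
q=P[B]; print("mat",B.sum(),q.mean(0),cv2.minAreaRect(q[:,:2].astype(np.float32))); b=[563.3,149.4,.13]
print("loc",loc(q,b).mean(0),np.percentile(loc(q,b),[1,99],axis=0))
k=(P[...,0]>400)&(P[...,0]<860)&(P[...,1]>-40)&(P[...,1]<360)&(P[...,2]>15)&(P[...,2]<260)&(P[...,1]>0)
L=loc(P[k],b); o=(I[k][:,2]>200)&(I[k][:,0]<80)&(I[k][:,1]<170); print("orange",loc(P[k],b)[o&(L[:,2]>60)].mean(0), o.sum())
```

```text
desk z 0.09754643149918252 22.909831112140967
3782 [ 469.8 -303.     6.1] [ 561.9 -218.9  111.8]
[ 514.3 -261.6   -0.6   26.9   14.1   11.6] 1.0426912872236833
[ 514.3 -261.6   -0.6   26.9   14.1   11.6] 1.0426964337159552
[ 514.3 -261.6   -0.6   26.9   14.1   11.6] 1.042707493660715
[ 521.1 -251.6    1.    33.    25.1   14.2] 3.011519357685415
fin top 387 [ 519.4 -257.8  119.1] [ 501.3 -272.6  106.5] [ 615.8 -171.   393.3]
((557.2984008789062, -213.52182006835938), (141.1422119140625, 31.616256713867188), 48.64331817626953)
mat 730 [522.7 203.5  37.1] ((522.4426879882812, 203.31338500976562), (96.56385040283203, 74.22093200683594), 6.8793816566467285)
loc [-33.3  59.   37.1] [[-80.8  22.5  32.4]
 [ 13.5  94.8  41.7]]
orange [-33.9 -56.5  91.2] 64
```

Run:
```python
from fit import *
print(cal("wrist")[0]["hand_eye"])
P=cloud("wrist",np.load("wrist2.npy"),np.load("wT2.npy")); I=cv2.imread("pics/wrist2.png").astype(int)
m=np.zeros((384,512),bool); m[115:205,305:395]=1
k=m&(P[...,2]>103)&(P[...,2]<117)&(I[...,2]>1.8*I[...,0]); top=P[k]; print("fin top",len(top),top.mean(0)); rc=cv2.minAreaRect(top[:,:2].astype(np.float32)); print(rc, cv2.boxPoints(rc))
print(np.median(P[60:110,200:300,2]), np.median(P[230:,:,2][P[230:,:,2]<20]))
Q=P[m&(P[...,2]>6)&(P[...,2]<14)]; rc=cv2.minAreaRect(Q[:,:2].astype(np.float32)); print(rc)
s=st(); print(np.array(s["tool_rot"]).round(4).tolist())
```

```text
[[  -0.    -1.    -0.3   71.8]
 [   1.    -0.    -0.     0.8]
 [   0.    -0.3    1.  -145.7]
 [   0.     0.     0.     1. ]]
fin top 446 [ 516.6 -260.3  109. ]
((515.4873657226562, -260.8240966796875), (11.621549606323242, 31.78704833984375), 56.18282699584961) [[ 499.  -256.8]
 [ 525.5 -274.5]
 [ 531.9 -264.8]
 [ 505.5 -247.2]]
0.09754643149918252 -0.37893936493929914
((527.6279907226562, -242.61456298828125), (8.43481159210205, 79.5822525024414), 57.134666442871094)
t 7.02 tcp [ 549.  -144.4  247.1] rot [-3.1  0.5 -0. ] F [-0.2  0.7 -0.1] op 0.608
[-3.1019, 0.497, -0.0001]
```

Request:
jog_arm(commands=[[[-0.0066,-0.0227,0,-0.0534,100],[-0.0066,-0.0227,0,-0.0534,100],[-0.0066,-0.0227,0,-0.0534,100],[-0.0066,-0.0227,0,-0.0534,100],[-0.0066,-0.0227,0,-0.0534,100]]])

```text
time_s: 7.43
tcp_pos: [515.8, -259.2, 247.2]
tool_rot: [3.007, -0.91, 0.0]
force: [-0.1, 0.1, -0.2]
opening: 0.606
```

Request:
jog_arm(commands=[[[0,0,-0.01,0,100],[0,0,0,0,100],[0,0,0,0,100],[0,0,0,0,100],[0,0,0,0,100]]])

```text
time_s: 7.85
tcp_pos: [516.2, -258.0, 237.3]
tool_rot: [-3.008, 0.906, -0.0]
force: [0.2, 0.0, -0.3]
opening: 0.608
```

Run:
```python
from fit import *
s=st(); print(np.array(s["tool_rot"]).round(4).tolist())
p,d=eyes.grab_frame("wrist"); p=np.ascontiguousarray(p[:,:,::-1]); cv2.imwrite("pics/wrist3.png",p)
P=cloud("wrist",d,wristT(s)); I=p.astype(int); print("desk",np.median(P[20:60,60:450,2]))
near=(np.hypot(P[...,0]-516,P[...,1]+258)<60)
k=near&(P[...,2]>103)&(P[...,2]<117)&(I[...,2]>1.8*I[...,0])&(d>0); top=P[k]; print("fin top",len(top),top.mean(0)); rc=cv2.minAreaRect(top[:,:2].astype(np.float32)); print(rc, cv2.boxPoints(rc))
```

```text
t 7.85 tcp [ 516.2 -258.   237.3] rot [-3.   0.9 -0. ] F [ 0.2  0.  -0.3] op 0.608
[-3.008, 0.9058, -0.0003]
desk 0.7626498170488105
fin top 379 [ 517.1 -260.4  109.2]
((516.5427856445312, -259.9126892089844), (10.310440063476562, 30.642053604125977), 56.884281158447266) [[ 500.9 -255.9]
 [ 526.6 -272.6]
 [ 532.2 -264. ]
 [ 506.5 -247.2]]
```

View pics/wrist3.png

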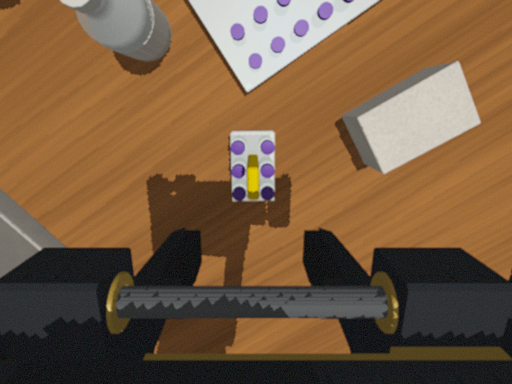

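Request:
jog_arm(commands=[[[0.0005,-0.0017,-0.032,0,100],[0,0,-0.036,0,100],[0,0,-0.036,0,100],[0,0,-0.035,0,100],[0,0,-0.021,0,100]]])

```text
time_s: 8.32
tcp_pos: [514.8, -259.0, 73.6]
tool_rot: [-3.006, 0.907, 0.006]
force: [-0.5, 1.0, -0.5]
opening: 0.609
```

Request:
jog_arm(commands=[[[0,0,0,0,255],[0,0,0,0,255],[0,0,0,0,255],[0,0,0,0,255],[0,0,0,0,255]]], force=30)

```text
time_s: 8.73
tcp_pos: [517.5, -261.8, 79.4]
tool_rot: [3.006, -0.908, 0.006]
force: [0.6, 0.2, -0.2]
opening: 0.253
```

Request:
jog_arm(commands=[[[0,0,0,0,255],[0,0,0,0,255],[0,0,0,0,255],[0,0,0,0,255],[0,0,0,0,255]]])

```text
time_s: 9.15
tcp_pos: [516.8, -261.2, 78.2]
tool_rot: [3.007, -0.909, 0.003]
force: [-0.9, 0.6, 6.9]
opening: 0.136
```

Request:
jog_arm(commands=[[[0,0,0,0,255],[0,0,0.005,0,255],[0,0,0.01,0,255],[0,0,0.02,0,255],[0,0,0.02,0,255]]])

```text
time_s: 9.57
tcp_pos: [515.2, -260.3, 132.0]
tool_rot: [-3.006, 0.909, 0.004]
force: [-0.7, -0.4, -2.5]
opening: 0.133
```

Request:
jog_arm(commands=[[[0,0,0.03,0,255],[0,0,0.03,0,255],[0,0,0.03,0,255],[0,0,0.02,0,255],[0,0,0.005,0,255]]])

```text
time_s: 9.98
tcp_pos: [517.6, -262.1, 252.1]
tool_rot: [3.004, -0.908, 0.01]
force: [0.4, 0.6, -1.6]
opening: 0.131
```

Request:
jog_arm(commands=[[[0.0004,0.015,0.003,0.0478,255],[0.0004,0.025,0.003,0.0478,255],[0.0004,0.034,0.003,0.0478,255],[0.0004,0.034,0.003,0.0478,255],[0.0004,0.034,0.003,0.0478,255]]])

```text
time_s: 10.4
tcp_pos: [517.1, -117.5, 260.8]
tool_rot: [-3.094, 0.542, 0.004]
force: [1.4, 0.8, -1.4]
opening: 0.135
```

Request:
jog_arm(commands=[[[0.0004,0.034,0,0.0478,255],[0.0004,0.034,0,0.0478,255],[0.0004,0.034,0,0.0478,255],[0.0004,0.034,0,0.0478,255],[0.0004,0.034,0,0.0478,255]]])

```text
time_s: 10.82
tcp_pos: [519.0, 52.7, 260.9]
tool_rot: [-3.137, 0.168, 0.003]
force: [0.2, -0.5, -2.5]
opening: 0.135
```

Request:
jog_arm(commands=[[[0.0004,0.034,0,0.0478,255],[0.0004,0.034,0,0.0478,255],[0.0004,0.034,0,0.0478,255],[0.0004,0.03,0,0.0478,255],[0.0004,0.02,0,0.0478,255]]])

```text
time_s: 11.23
tcp_pos: [520.8, 205.7, 260.7]
tool_rot: [-3.134, -0.21, 0.004]
force: [-1.3, -2.0, -3.3]
opening: 0.133
```

Request:
jog_arm(commands=[[[0,0,0,0,255],[0,0,0,0,255],[0,0,0,0,255],[0,0,0,0,255],[0,0,0,0,255]]])

```text
time_s: 11.65
tcp_pos: [522.2, 201.9, 261.9]
tool_rot: [3.135, 0.2, -0.001]
force: [-0.3, -0.3, -1.8]
opening: 0.129
```

Run:
```python
from fit import *
s=st(); print(np.array(s["tool_rot"]).round(4).tolist())
p,d=eyes.grab_frame("wrist"); p=np.ascontiguousarray(p[:,:,::-1]); cv2.imwrite("pics/wrist4.png",p)
P=cloud("wrist",d,wristT(s)); I=p.astype(int)
B=(I[...,0]>70)&(I[...,0]>I[...,2]*1.8)&(abs(P[...,2]-37)<10)&(d>0); q=P[B]; b=[563.3,149.4,.13]
print("mat",B.sum(),q.mean(0)); L=loc(q,b); print(np.percentile(L,[1,99],axis=0)); print(cv2.minAreaRect(q[:,:2].astype(np.float32)))
p2,d2=eyes.grab_frame("side"); cv2.imwrite("pics/side4.png",p2[:,:,::-1])
t=np.array(s["tcp_pos"]); C=P[(np.hypot(P[...,0]-t[0],P[...,1]-t[1])<50)&(P[...,2]>180)&(P[...,2]<300)&(d>0)]; print(np.percentile(loc(C,b),[1,50,99],axis=0))
```

```text
t 11.65 tcp [522.2 201.9 261.9] rot [ 3.1  0.2 -0. ] F [-0.3 -0.3 -1.8] op 0.129
[3.1349, 0.2005, -0.0008]
mat 1705 [553.6 205.1  36.6]
[[-18.8  20.4  34.8]
 [ 13.6  92.5  38.3]]
((553.2783203125, 205.3646240234375), (32.61029815673828, 74.0040283203125), 7.3665971755981445)
[[-36.9  33.6 190.9]
 [-22.4  57.1 239.4]
 [  3.3  81.  298.6]]
```

View pics/wrist4.png

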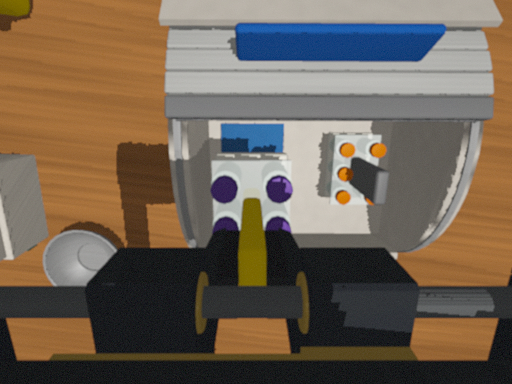

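View pics/side4.png

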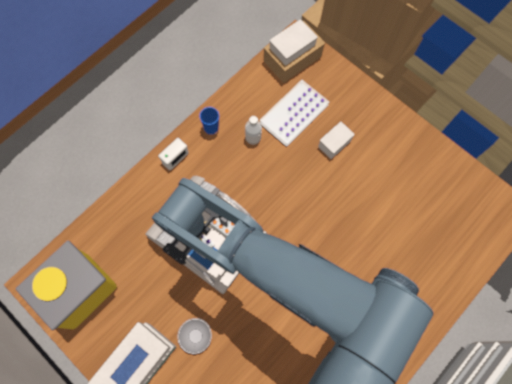

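Request:
jog_arm(commands=[[[0,0,-0.015,0,255],[0,0,-0.025,0,255],[0,0,-0.03,0,255],[0,0,-0.03,0,255],[0,0,-0.02,0,255]]])

```text
time_s: 12.17
tcp_pos: [521.0, 202.2, 139.5]
tool_rot: [3.135, 0.202, -0.004]
force: [0.4, -0.5, -2.5]
opening: 0.132
```

Request:
jog_arm(commands=[[[0,0,-0.01,0,255],[0,0,-0.005,0,255],[0,0,-0.002,0,255],[0,0,0,0,255],[0,0,0,0,255]]])

```text
time_s: 12.58
tcp_pos: [523.3, 203.2, 126.7]
tool_rot: [-3.135, -0.204, -0.004]
force: [0.4, 0.7, -2.4]
opening: 0.131
```

Request:
jog_arm(commands=[[[0,0,-0.002,0,255],[0,0,-0.002,0,255],[0,0,-0.002,0,255],[0,0,-0.001,0,255],[0,0,0,0,255]]])

```text
time_s: 13.0
tcp_pos: [521.9, 203.0, 117.8]
tool_rot: [3.135, 0.204, -0.001]
force: [0.4, -0.2, -2.3]
opening: 0.136
```

Request:
jog_arm(commands=[[[0,0,-0.001,0,255],[0,0,-0.001,0,255],[0,0,0,0,255],[0,0,0,0,255],[0,0,0,0,255]]])

```text
time_s: 13.42
tcp_pos: [522.2, 203.1, 116.1]
tool_rot: [3.135, 0.204, -0.0]
force: [-0.3, 0.7, -2.3]
opening: 0.129
```

Request:
jog_arm(commands=[[[0,0,-0.001,0,255],[0,0,0,0,255],[0,0,0,0,255],[0,0,0,0,255],[0,0,0,0,255]]])

```text
time_s: 13.83
tcp_pos: [522.3, 203.1, 115.3]
tool_rot: [-3.135, -0.204, -0.001]
force: [-1.1, -0.0, 0.4]
opening: 0.134
```

Request:
jog_arm(commands=[[[0,0,-0.001,0,255],[0,0,0,0,255],[0,0,0,0,255],[0,0,0,0,255],[0,0,0,0,255]]])

```text
time_s: 14.25
tcp_pos: [522.4, 203.4, 115.2]
tool_rot: [-3.135, -0.204, -0.001]
force: [-3.5, 1.1, 5.9]
opening: 0.132
```

Request:
jog_arm(commands=[[[0,0,0,0,155],[0,0,0,0,155],[0,0,0,0,155],[0,0,0,0,155],[0,0,0,0,155]]])

```text
time_s: 14.67
tcp_pos: [522.1, 203.0, 113.9]
tool_rot: [3.135, 0.204, -0.0]
force: [0.6, -0.2, -0.2]
opening: 0.39
```

Request:
jog_arm(commands=[[[0,0,0.01,0,155],[0,0,0.02,0,155],[0,0,0.03,0,155],[0,0,0.035,0,155],[0,0,0.035,0,155]]])

```text
time_s: 15.08
tcp_pos: [521.6, 202.9, 245.8]
tool_rot: [3.135, 0.204, -0.001]
force: [0.6, 0.1, 0.1]
opening: 0.394
```

Request:
jog_arm(commands=[[[0,0,0.02,0,155],[0,0,0,0,255],[0,0,0,0,255],[0,0,0,0,255],[0,0,0,0,255]]])

```text
time_s: 15.5
tcp_pos: [521.2, 202.8, 262.4]
tool_rot: [3.135, 0.204, -0.005]
force: [-0.1, -0.0, 0.3]
opening: 0.116
```

Run:
```python
from fit import *
s=st()
p,d=eyes.grab_frame("wrist"); p=np.ascontiguousarray(p[:,:,::-1]); cv2.imwrite("pics/wrist5.png",p)
P=cloud("wrist",d,wristT(s)); I=p.astype(int); b=[563.3,149.4,.13]
L=loc(P.reshape(-1,3),b).reshape(P.shape)
B=(I[...,0]>60)&(I[...,0]>I[...,2]*1.8)&(I[...,0]>I[...,1]*1.4)&(abs(P[...,2]-37)<6)&(d>0); q=L[B]
print("mat",B.sum(),np.percentile(q,[1,99],axis=0))
k=(abs(L[...,0]+35)<60)&(abs(L[...,1]-57)<45)&(d>0)&(I.min(-1)>130)&(abs(L[...,2]-47)<4); print("base",k.sum(),np.percentile(L[k],[1,99],axis=0),cv2.minAreaRect(L[k][:,:2].astype(np.float32)))
k=(abs(L[...,0]+35)<60)&(abs(L[...,1]-57)<45)&(d>0)&(abs(L[...,2]-146)<6); print("fin",k.sum(),L[k].mean(0),cv2.minAreaRect(L[k][:,:2].astype(np.float32)))
```

```text
t 15.5 tcp [521.2 202.8 262.4] rot [ 3.1  0.2 -0. ] F [-0.1 -0.   0.3] op 0.116
mat 1334 [[-81.7  20.4  34.8]
 [ 13.2  93.3  38.4]]
base 72 [[ 2.2 33.8 44.6]
 [ 3.6 83.3 47.8]] ((2.939754009246826, 58.159751892089844), (50.447425842285156, 1.4303615093231201), 89.8447265625)
fin 444 [-34.7  58.6 146. ] ((-35.480369567871094, 58.56066131591797), (10.896866798400879, 30.94156837463379), 89.70214080810547)
```

View pics/wrist5.png

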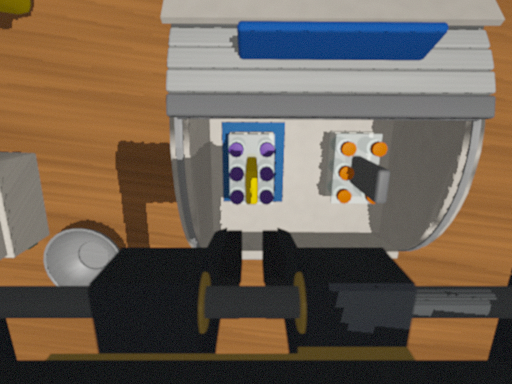

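Request:
jog_arm(commands=[[[0.032,-0.0076,0,0,255],[0.032,-0.0076,0,0,255],[0.032,-0.0076,0,0,255],[0.032,-0.0076,0,0,255],[0.032,-0.0076,0,0,255]]])

```text
time_s: 15.97
tcp_pos: [682.9, 164.5, 262.1]
tool_rot: [-3.135, -0.204, 0.005]
force: [-0.4, -0.5, -0.1]
opening: 0.004
```

Request:
jog_arm(commands=[[[0,0,-0.02,0,255],[0,0,-0.03,0,255],[0,0,-0.025,0,255],[0,0,-0.012,0,255],[0,0,0,0,255]]])

```text
time_s: 16.38
tcp_pos: [679.2, 164.8, 171.4]
tool_rot: [3.135, 0.204, -0.015]
force: [-0.2, -0.2, 0.0]
opening: 0.009
```

Request:
jog_arm(commands=[[[-0.011,-0.0014,0.0015,0,255],[-0.011,-0.0014,0.0015,0,255],[-0.011,-0.0014,0.0015,0,255],[-0.011,-0.0014,0.0015,0,255],[-0.011,-0.0014,0.0015,0,255]]])

```text
time_s: 16.8
tcp_pos: [631.4, 158.4, 190.1]
tool_rot: [-3.135, -0.204, -0.021]
force: [7.0, 0.7, 6.3]
opening: 0.006
```

Request:
jog_arm(commands=[[[-0.01,-0.0013,0.001,0,255],[-0.01,-0.0013,0.001,0,255],[-0.01,-0.0013,0.001,0,255],[-0.01,-0.0013,0.001,0,255],[-0.01,-0.0013,0.001,0,255]]])

```text
time_s: 17.22
tcp_pos: [579.9, 151.9, 193.7]
tool_rot: [-3.135, -0.204, -0.014]
force: [4.6, 0.6, 1.9]
opening: 0.004
```

Request:
jog_arm(commands=[[[-0.009,-0.0012,0,0,255],[-0.009,-0.0012,0,0,255],[-0.009,-0.0012,0,0,255],[-0.009,-0.0012,0,0,255],[-0.009,-0.0012,0,0,255]]])

```text
time_s: 17.63
tcp_pos: [531.1, 145.5, 189.1]
tool_rot: [-3.135, -0.204, 0.001]
force: [4.6, 0.7, -2.3]
opening: 0.009
```

Request:
jog_arm(commands=[[[-0.008,-0.001,-0.003,0,255],[-0.008,-0.001,-0.003,0,255],[-0.008,-0.001,-0.004,0,255],[-0.008,-0.001,-0.004,0,255],[-0.008,-0.001,-0.004,0,255]]])

```text
time_s: 18.05
tcp_pos: [491.1, 140.4, 171.1]
tool_rot: [3.135, 0.204, -0.001]
force: [2.1, 0.2, 3.1]
opening: 0.006
```

Request:
jog_arm(commands=[[[-0.005,-0.0007,-0.003,0,255],[-0.005,-0.0007,-0.003,0,255],[-0.005,-0.0007,-0.003,0,255],[-0.005,-0.0007,-0.003,0,255],[-0.004,-0.0005,-0.002,0,255]]])

```text
time_s: 18.47
tcp_pos: [467.5, 137.2, 156.9]
tool_rot: [-3.135, -0.204, 0.001]
force: [3.9, 0.9, -1.2]
opening: -0.0
```

Request:
jog_arm(commands=[[[-0.003,-0.0004,-0.002,0,255],[-0.003,-0.0004,-0.002,0,255],[-0.002,-0.0003,-0.001,0,255],[0,0,0,0,255],[0,0,0,0,255]]])

```text
time_s: 18.88
tcp_pos: [459.6, 136.1, 152.3]
tool_rot: [3.135, 0.204, -0.002]
force: [0.7, 0.1, -0.1]
opening: 0.002
```

Request:
jog_arm(commands=[[[-0.001,0,0,0,255],[-0.001,0,0,0,255],[-0.001,0,0,0,255],[0,0,0,0,255],[0,0,0,0,255]]])

```text
time_s: 19.3
tcp_pos: [457.9, 136.1, 153.1]
tool_rot: [3.135, 0.204, 0.003]
force: [5.0, -0.2, 0.6]
opening: 0.005
```

Request:
jog_arm(commands=[[[-0.001,0,0,0,255],[-0.001,0,0,0,255],[0,0,0,0,255],[0,0,0,0,255],[0,0,0,0,255]]])

```text
time_s: 19.72
tcp_pos: [457.1, 136.2, 153.6]
tool_rot: [3.135, 0.203, 0.007]
force: [8.5, 0.5, -0.3]
opening: 0.003
```

Request:
jog_arm(commands=[[[-0.001,0,0,0,255],[0,0,0,0,255],[0,0,0,0,255],[0,0,0,0,255],[0,0,0,0,255]]])

```text
time_s: 20.13
tcp_pos: [456.7, 136.2, 154.0]
tool_rot: [3.135, 0.203, 0.009]
force: [9.3, 1.0, 1.1]
opening: 0.003
```

Request:
jog_arm(commands=[[[-0.001,0,-0.001,0,255],[-0.001,0,-0.001,0,255],[-0.001,0,0,0,255],[0,0,0,0,255],[0,0,0,0,255]]])

```text
time_s: 20.55
tcp_pos: [456.5, 136.1, 153.8]
tool_rot: [3.135, 0.203, 0.02]
force: [14.7, 1.9, 4.6]
opening: 0.004
```

Request:
jog_arm(commands=[[[-0.001,0,0,0,255],[-0.001,0,0,0,255],[0,0,0,0,255],[0,0,0,0,255],[0,0,0,0,255]]])

```text
time_s: 20.97
tcp_pos: [456.0, 136.1, 154.2]
tool_rot: [3.135, 0.203, 0.025]
force: [19.0, 1.4, 2.8]
opening: 0.005
```

Request:
jog_arm(commands=[[[0.01,0.001,0.012,0,255],[0.006,0.001,0.03,0,255],[0,0,0.035,0,255],[0,-0.02,0.03,0,255],[0,-0.035,0.01,0,255]]])

```text
time_s: 21.38
tcp_pos: [465.9, 84.7, 271.8]
tool_rot: [-3.134, -0.21, -0.006]
force: [0.9, -0.4, 0.5]
opening: 0.006
```

Request:
jog_arm(commands=[[[-0.01,-0.038,0,0,255],[-0.01,-0.038,0,0,255],[-0.01,-0.038,0,0,255],[-0.01,-0.038,0,0,255],[-0.01,-0.038,0,0,255]]])

```text
time_s: 21.8
tcp_pos: [413.2, -107.6, 267.0]
tool_rot: [-3.133, -0.205, 0.004]
force: [1.7, -1.0, -0.5]
opening: 0.006
```

Request:
jog_arm(commands=[[[-0.01,-0.035,0,0,255],[-0.01,-0.035,0,0,255],[0,-0.01,0,0,255],[0,0,0,0,255],[0,0,0,0,255]]])

```text
time_s: 22.22
tcp_pos: [394.6, -186.2, 267.0]
tool_rot: [-3.133, -0.201, 0.002]
force: [-0.1, 0.5, 1.0]
opening: -0.0
```

Run:
```python
from fit import *
st(); Qs=[]
for n,zo in [("scene",1.1),("side",-1.1)]:
    p,d=eyes.grab_frame(n); cv2.imwrite(f"pics/{n}6.png",p[:,:,::-1])
    for q in ["gel","carton","dish"]: print(n,q,[np.round(x["point"]).tolist() for x in eyes.search_frame(n,q)][:1])
    P=cloud(n,d).reshape(-1,3)-[0,0,zo]
    k=(P[:,0]>400)&(P[:,0]<860)&(P[:,1]>20)&(P[:,1]<360)&(P[:,2]>15)&(P[:,2]<215); Q=P[k]
    o=least_squares(lambda b:sdf(loc(Q,b),b[3]),[563,149,.13,.0],loss="soft_l1",f_scale=3,x_scale=[10,10,.1,.1],diff_step=1e-4); print([round(v,4) for v in o.x])
    cv2.imwrite(f"pics/{n}6z.png",cv2.resize(p[90:310,130:350,::-1] ,None,fx=2.7,fy=2.7,interpolation=cv2.INTER_CUBIC))
```

```text
t 22.22 tcp [ 394.6 -186.2  267. ] rot [-3.1 -0.2  0. ] F [-0.1  0.5  1. ] op -0.0
scene gel [[702.0, -221.0, 94.0]]
scene carton [[465.0, -413.0, 60.0]]
scene dish [[342.0, 418.0, 16.0]]
[np.float64(563.471), np.float64(149.423), np.float64(0.1309), np.float64(-0.0014)]
side gel [[692.0, -230.0, 96.0]]
side carton []
side dish [[350.0, 417.0, 14.0]]
[np.float64(562.9735), np.float64(148.9983), np.float64(0.1303), np.float64(0.0)]
```

View pics/scene6z.png

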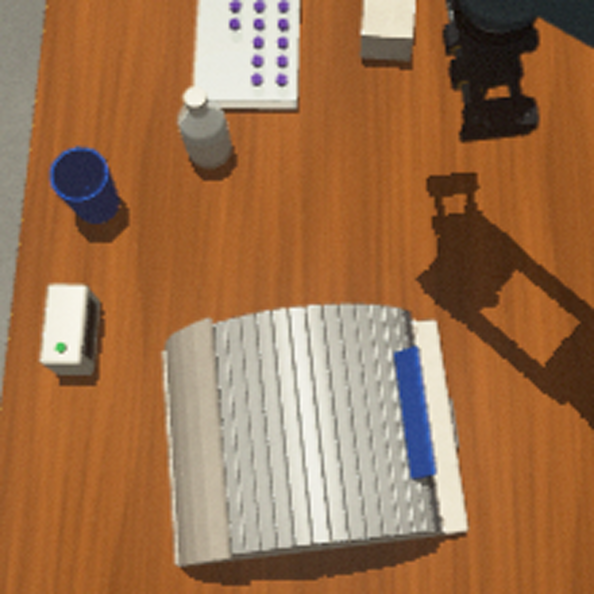

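View pics/side6z.png

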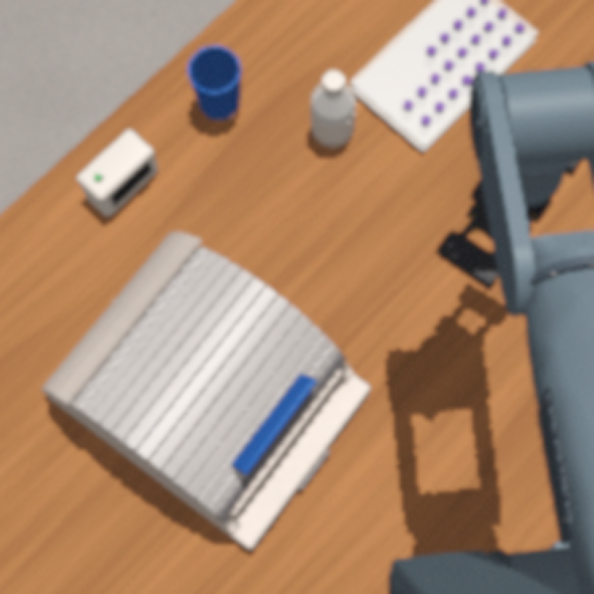

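Door angle fits 0.00 rad, and the slats reach the sill in both pictures (scene crop: lip at about (415, 412), shut edge against the sill). The gel bottle, carton and dish are unmoved.

```bash
python3 -c "
from workcell import r
print(r.sign_off())"
```

```text
the job is handed in; nothing more can be done
None
```

The job is done and handed in at about 22.5 s of the 72 s allowed; `r.sign_off()` reports no verdict.

- **Opening:** I pushed the door up by its blue lip until it met its stop. The wrist read about 14 N there, against roughly 7 N needed to move it.
- **Placing:** I gripped the purple-capped carrier by its fin and set it on the mat with light contact (about 8 N). The last look before shutting the door had it upright, within about 2 mm of the mat's centre and square to within 0.5°. The orange-capped carrier looked untouched.
- **Shutting:** I pushed the lip from behind to its stop (about 19 N), then moved the arm clear.

**Last checks:** The fits to both cameras give a door angle of 0.00 rad, within 0.0014. The gel bottle and the dish are where they started in both cameras. The carton is unmoved in the scene camera; in the last side picture the network did not report it. The inside of the store cannot be seen with the door shut, so the carriers were last checked just before shutting.

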